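# Clear the drain stone's channel and slide its grating home

### The job

First run your fingertips lightly along the channel of the granite drain stone, from the grating toward the open spout, so that they sweep the three stone chips out into the metal tray. Then push the steel grating by its overhanging end along its seat until it is fully home, flush with the stone's end. Touch and push gently: pick nothing up, do not lever the grating up, and leave the things round about alone.

Things in the scene. Friction and masses are not known exactly. Their poses are not given: they have to be found in the camera images.
- drain_stone: fixed pale grey granite block on two timber bearers, 330 (its x) x 130 mm, top 73 mm above the desk. Origin: at desk height under its centre; x axis along the channel toward the open spout end; z up. The straight channel, 44 mm wide, floor 44 mm above the desk, runs the whole length along its y = 0, open at both ends. Over 30 N from the fingers is rough
- spout (a point): middle of the channel floor at the open spout end (stone's x = +165 mm), 44 mm above the desk; chips pushed past it drop into the tray
- rebate_end (a point): middle of the shoulder that ends the grating's seat (stone's x = +35 mm), 64 mm above the desk. From the stone's rear end (x = -165 mm) to this shoulder the channel's upper 9 mm are widened to 66 mm: the seat. The grating is home when its front edge meets the shoulder; its rear end is then flush with the stone's rear end
- grating: loose steel slot grating, 200 (its x) x 62 x 8 mm, 0.45 kg. Origin: centre of its underside; x axis toward the spout. It lies in its seat, drawn back so that it hangs 55 to 75 mm out past the stone's rear end, nothing but the desk under it. Home it would cover the chips, so it stays drawn back until they are out
- grating_front (a point): middle of the grating's front edge (toward the spout), at its underside
- grating_rear (a point): middle of the grating's rear end face, 4 mm above its underside. Pushed level here toward the spout the grating slides with about 3 N; pressed down here it would tip; over 30 N is rough
- chip_1: loose broken piece of pale granite, about 29 x 25 x 17 mm, 20 g, flat underneath; origin: centre of its underside. It lies on the channel floor of the drain stone, somewhere between the grating and the spout; any of the three may be nearest the grating, its centre at least 75 mm ahead of the grating's front edge: room to set fingertips down into the channel between
- chip_2: a second such chip
- chip_3: a third such chip
- chip_tray: fixed low metal tray, 140 mm (its x) by 180 mm (its y), walls 21 mm high and 2 mm thick, standing on the desk under the spout end and reaching 20 mm under the stone. Origin: centre of its underside; x axis along the channel, away from the stone
- club_hammer: loose club hammer with a wooden handle, 90 x 241 x 38 mm, at the left; origin: centre of its underside. Not part of the work: leave it alone
- stone_cap_1: loose turned granite cap, 62 mm across, 47 mm high, behind the drain stone; origin: centre of its underside. Not part of the work: leave it alone
- wax_block: loose pale wax block, 30 x 44 x 26 mm, behind the drain stone; origin: centre of its underside. Not part of the work: leave it alone
- cup_wheel: loose steel cup wheel, 68 mm across, 18 mm high, behind and to the left; origin: centre of its underside. Not part of the work: leave it alone
- masking_tape: loose roll of masking tape, 101 mm across, 24 mm high, at the back right; origin: centre of its underside. Not part of the work: leave it alone

How it is judged:
By the outcome, as a careful person would: the job done as asked, in the order asked, and still so for the second after the job is handed in, with the robot touching nothing.
It also fails if it takes over 58 s, if anything falls off the work surface, if the arm or the gripper's body presses on something with over 40 N, if the wrist force passes 120 N, or if a joint passes its speed limit or range.

### The arm

A 6-joint arm with a two-finger parallel gripper is mounted at the origin on a cart in front of the work surface, level with it; the furniture and walls round the work are solid. World frame = base frame: x ahead of the robot, y to its left, z up, the work surface at z = 0. Lengths are in mm, angles in degrees, forces in N, time in s.
With the tool pointing down it reaches from about 350 to 850 mm from the base axis. Payload 8.1 kg.
Tool frame: the origin (TCP) lies midway between the tips of the shut fingers; the grasp point (between the pads) lies 19 mm behind it; z points along the fingers, y is the direction in which the jaws open and shut (so a half turn about z gives the same grasp; the last joint's range is limited). The gripper opens to 85 mm and grips with 20 to 120 N. Pads are 22 mm wide; open, the fingers measure 114 mm over their backs; the gripper's body (76 mm by 85 mm) begins 54 mm behind the grasp point. The pads swing forward as they close: fully open they stand 13 mm farther back than shut.
Start: joints at [-71.012, 7.471, 85.268, -0, 87.261, -4.893], TCP at [242.922, -548.629, 231.292] pointing down, gripper open.
Joint ranges: [-169.43, 169.43], [-51.17, 129.36], [1.28, 143.12], [-76.62, 256.62], [0, 156.53], [-152.29, 152.29]. Speed limits (degrees/s): [136.94, 136.94, 159.86, 180, 180, 180].

### API

Orientations are given as [roll, pitch, yaw] about the fixed x, y, z axes, in that order (R = Rz(yaw) Ry(pitch) Rx(roll)).
In Python, from bench import r gives the robot as it stands.
- The arm moves only by the shell command python3 -m jog 'ROWS' [FORCE]. ROWS is JSON, a list of rows, each a list of 5 numbers: the shift along the tool's x, y, z in m, then the turn about the tool's z in rad, then the opening, from 0 (shut) to 1 (fully open). A call has 1 to 20 rows; each row is the pose to reach, as a shift and turn from the pose measured when the call began, along the tool's axes at that moment; what a row does not reach only later rows make up. A row lasts 1/10 s, in which the tool goes at most 50 mm and 8.59 degrees, less where a joint would pass 70% of its speed; a pose out of reach is approached as far as the arm can. A call with a gripper value outside its range is refused whole. The fingers move at their own pace and stop on an object; FORCE is the grip in N (left out, the last holds). Time passes only in rows, so rows that repeat a pose let the fingers close. It gives the time, the measured TCP pose, the force and the opening at its end, in the units of the state.
- r.sense(): the state, without advancing time (a new reading comes with each control period).
- r.snapshot(name): name is "scene" or "top"; returns a dict with "pixels" (480x640x3 uint8, red, green, blue), "K" (3x3 intrinsics, pixels), "R" (3x3) and "t" (3): a world point X has camera coordinates R X + t. Camera axes: x right, y down, z forward; pixel columns grow to the right and rows downward; lengths in mm; the calibration is good to about 2 mm. A picture is of the moment at which its call begins. There is no depth.
- r.hand_in(): hands the job in, once; it reports no verdict.
The state is a dict: "time": time; "joint_pos": joint angles; "qd": joint speeds; "joint_efforts": joint torques, N m; "tool_pos": TCP position; "tcp_rot": TCP orientation; "ft_force": force on the tool from outside, world axes, zero at the start; "wrist_torque": the same for the moment, N m; "finger_gap": finger opening in mm.
Only numpy, scipy, OpenCV 4.12 (cv2) and the standard library are available. Lean on these libraries where they do the work, as an engineer would, in place of code of your own. Each camera call takes 0.05 s, during which the arm holds its last target.

## Working session

There is one attempt and no reset: what is moved stays moved. The work goes in short steps, Python scripts to look and compute and a shell command to move; the robot and the scene stay as the last step left them, time stands still between calls to the robot, and variables do not carry over. Pictures are saved under pics/ and viewed, and the job is handed in when it is done.

```bash
ls; mkdir -p pics; python3 - <<'E'
from bench import r
import cv2,json,numpy as np
s=r.sense(); print({k:np.round(v,2).tolist() for k,v in s.items()})
for n in("scene","top"):
    d=r.snapshot(n); cv2.imwrite(f"pics/{n}0.png",d["pixels"][:,:,::-1]); np.savez(f"pics/{n}0.npz",**d)
    print(n,np.round(d["K"],1).tolist(),np.round(d["R"],3).tolist(),np.round(d["t"],1).tolist())
E
```

```text
pics
{'time': 0.0, 'joint_pos': [-71.01, 7.52, 85.33, 0.0, 87.26, -4.89], 'qd': [-0.04, -0.02, 0.07, 0.12, -0.02, 0.07], 'joint_efforts': [-0.0, -56.94, -50.06, -0.0, 0.01, -0.0], 'tool_pos': [242.74, -548.1, 230.23], 'tcp_rot': [-179.89, -0.01, 23.88], 'ft_force': [0.08, -0.29, -0.81], 'wrist_torque': [0.04, 0.05, -0.06], 'finger_gap': 85.1}
scene [[563.8, 0.0, 332.9], [0.0, 563.8, 232.9], [0.0, 0.0, 1.0]] [[-0.521, -0.854, -0.002], [-0.535, 0.329, -0.778], [0.665, -0.404, -0.628]] [344.4, 351.0, 1031.7]
top [[525.2, 0.0, 321.7], [0.0, 525.2, 240.2], [0.0, 0.0, 1.0]] [[0.013, -1.0, 0.007], [-0.986, -0.014, -0.165], [0.165, -0.005, -0.986]] [42.3, 603.0, 1309.1]
```

View pics/scene0.png

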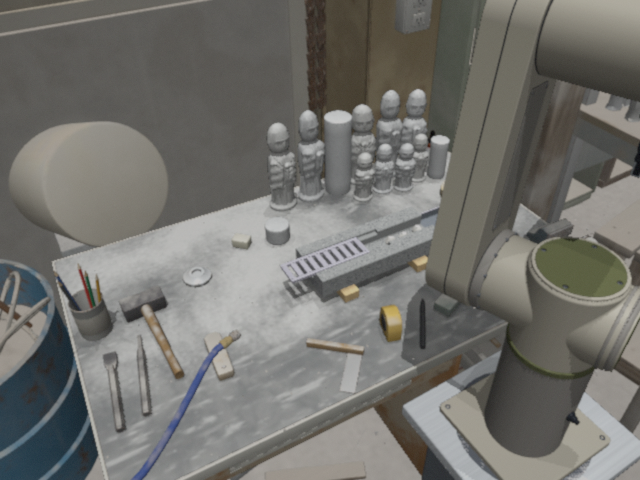

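View pics/top0.png

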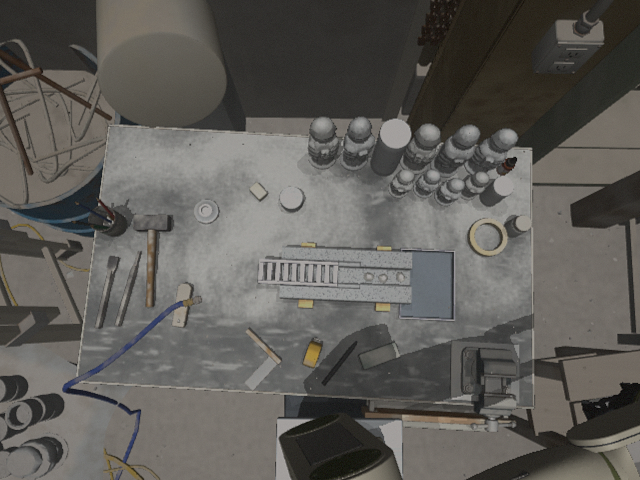

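The top view shows the stone at columns 278–412 and rows 247–303, and the grating at columns 258–338. The chips are near (368,277), (384,277) and (401,275), and the tray is to the right, out to column 455. I'll zoom in to measure.

```bash
python3 - <<'E'
import cv2,numpy as np
d=np.load("pics/top0.npz");im=d["pixels"][:,:,::-1]
c=im[235:325,250:460];cv2.imwrite("pics/z1.png",cv2.resize(c,None,fx=3.8,fy=3.8,interpolation=cv2.INTER_CUBIC))
d=np.load("pics/scene0.npz");im=d["pixels"][:,:,::-1]
c=im[200:305,275:475];cv2.imwrite("pics/z2.png",cv2.resize(c,None,fx=4,fy=4,interpolation=cv2.INTER_CUBIC))
E
```

```text
(no output)
```

View pics/z1.png

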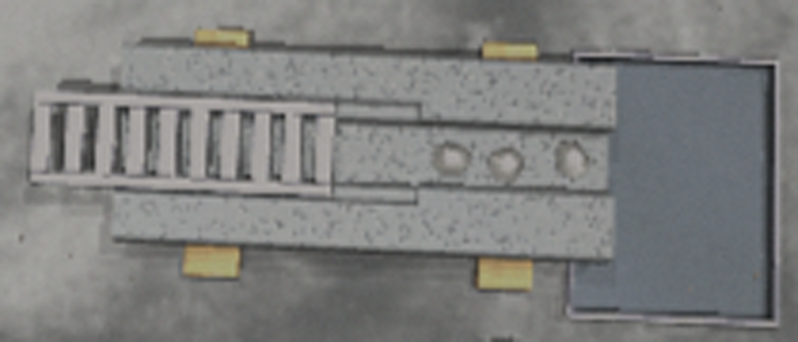

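View pics/z2.png

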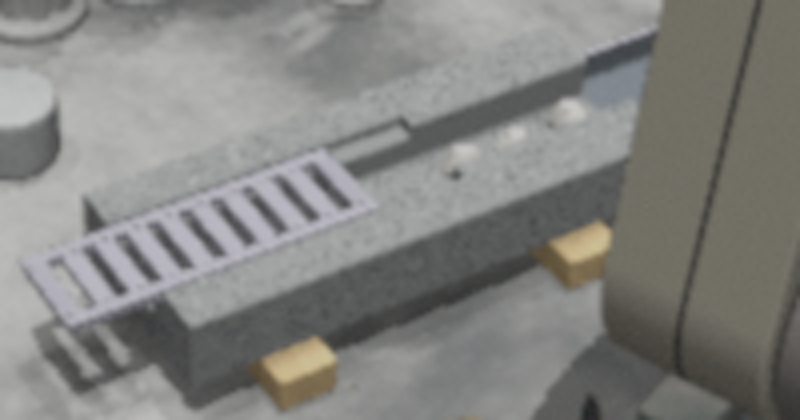

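The crop shows the stone's top corners at about (124,44), (616,67), (612,258) and (112,240). The grating's corners are at (36,91), (335,103), (331,196) and (30,182), and the chips at (453,157), (505,163) and (571,159). I'll refine these with rays.

```bash
cat > h.py <<'E'
import numpy as np,cv2
def ray(d,p,z):
    K,R,t=d["K"],d["R"],d["t"];C=-R.T@t
    v=R.T@np.linalg.inv(K)@np.array([p[0],p[1],1.]);return C+v*(z-C[2])/v[2]
def un(p,f=3.8,o=(250,235)): return ((p[0]+.5)/f-.5+o[0],(p[1]+.5)/f-.5+o[1])
def proj(d,X): 
    c=d["K"]@(d["R"]@np.asarray(X,float)+d["t"]);return c[:2]/c[2]
E
python3 - <<'E'
from h import *
d=np.load("pics/top0.npz")
P=lambda p,z:ray(d,un(p),z)
st=[P(p,73) for p in[(124,44),(616,67),(612,258),(112,240)]]
print("stone",np.round(st,1).tolist())
for a,b in((0,1),(3,2),(1,2),(0,3)): v=st[b]-st[a];print(np.linalg.norm(v),np.degrees(np.arctan2(v[1],v[0])))
g=[P(p,72) for p in[(36,91),(335,103),(331,196),(30,182)]];print("grating",np.round(g,1).tolist())
for a,b in((0,1),(3,2),(1,2),(0,3)): v=g[b]-g[a];print(np.linalg.norm(v),np.degrees(np.arctan2(v[1],v[0])))
ch=[(339,120),(420,123),(610,130),(335,188),(418,190),(608,193)]
for p in ch[:3]: print("far edge z73/44",np.round(P(p,73),1),np.round(P(p,44),1))
for p in ch[3:]: print("near edge",np.round(P(p,73),1),np.round(P(p,44),1))
for p in[(453,157),(505,163),(571,159)]: print("chip",np.round(P(p,55),1))
print("notch",P((420,103),73),P((418,205),73))
E
```

```text
stone [[581.6, 150.5, 73.0], [570.7, -178.1, 73.0], [443.9, -173.5, 73.0], [451.3, 155.1, 73.0]]
328.80326186022216 -91.90260793219429
328.70281925639154 -91.28588588462792
126.90699352171698 177.93566939159723
130.44473946966835 177.9925370943382
grating [[549.3, 208.3, 72.0], [544.0, 9.3, 72.0], [482.2, 11.4, 72.0], [488.7, 210.3, 72.0]]
199.10445429767748 -91.5203589780748
198.9728733501709 -91.88548316757552
61.90618698469196 178.01014039882935
60.637277762310745 178.12846621258285
far edge z73/44 [532.6   6.6  73. ] [536.    5.5  44. ]
far edge z73/44 [531.3 -47.2  73. ] [534.7 -49.5  44. ]
far edge z73/44 [ 528.4 -173.4   73. ] [ 531.7 -178.5   44. ]
near edge [487.4   8.9  73. ] [489.8   7.8  44. ]
near edge [486.8 -45.9  73. ] [489.2 -48.2  44. ]
near edge [ 486.6 -171.5   73. ] [ 488.9 -176.5   44. ]
chip [510.8 -70.8  55. ]
chip [ 507.2 -105.7   55. ]
chip [ 510.5 -150.1   55. ]
notch [544.70547804 -47.20826175  73.        ] [476.94621414 -45.9512421   73.        ]
```

```bash
python3 -m jog '[[0.015,-0.012,0,-0.04,0],[0.046,-0.037,0,-0.12,0],[0.08,-0.065,0,-0.2,0],[0.115,-0.093,0,-0.28,0],[0.15,-0.121,0,-0.37,0],[0.185,-0.15,0,-0.46,0],[0.22,-0.178,0,-0.54,0],[0.255,-0.206,0,-0.63,0],[0.29,-0.235,0,-0.71,0],[0.325,-0.263,0.01,-0.8,0],[0.36,-0.292,0.02,-0.88,0],[0.395,-0.32,0.04,-0.97,0],[0.425,-0.345,0.06,-1.04,0],[0.445,-0.361,0.075,-1.09,0],[0.455,-0.369,0.08,-1.115,0],[0.458,-0.371,0.08,-1.124,0],[0.458,-0.371,0.08,-1.124,0],[0.458,-0.371,0.08,-1.124,0]]'
python3 - <<'E'
from h import *
from bench import r
for n in("scene","top"):
    d=r.snapshot(n); cv2.imwrite(f"pics/{n}1.png",d["pixels"][:,:,::-1])
E
```

```text
time: 1.9
tool_pos: [511.6, -24.6, 152.1]
tcp_rot: [180.0, -0.1, 88.2]
ft_force: [-0.1, -0.4, 0.2]
finger_gap: -0.3
```

View pics/scene1.png

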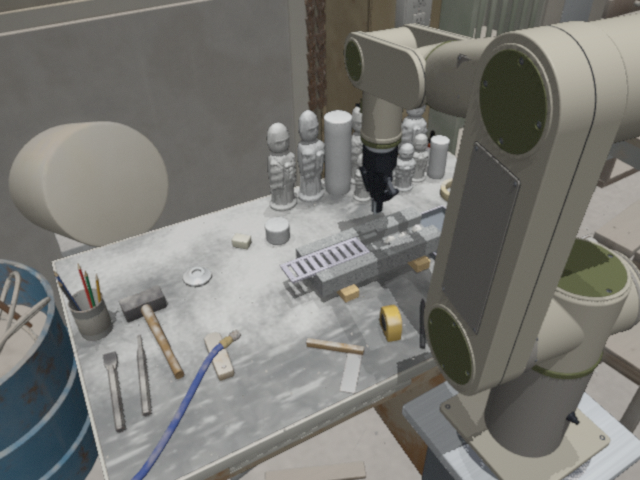

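The shut fingers stand over the channel at about pixel (378,205), between the grating and the chips. Next I descend.

```bash
python3 -m jog '[[0,0,0.01,0,0],[0,0,0.03,0,0],[0,0,0.05,0,0],[0,0,0.065,0,0],[0,0,0.075,0,0],[0,0,0.082,0,0],[0,0,0.088,0,0],[0,0,0.093,0,0],[0,0,0.097,0,0],[0,0,0.1,0,0],[0,0,0.103,0,0],[0,0,0.105,0,0],[0,0,0.105,0,0],[0,0,0.105,0,0]]'
python3 - <<'E'
from h import *
from bench import r
for n in("scene","top"):
    d=r.snapshot(n); c=d["pixels"][235:325,250:460,::-1] if n=="top" else d["pixels"][190:305,275:475,::-1]
    cv2.imwrite(f"pics/{n}2.png",cv2.resize(c,None,fx=3.8,fy=3.8,interpolation=cv2.INTER_CUBIC))
E
```

```text
time: 3.4
tool_pos: [511.7, -24.5, 47.1]
tcp_rot: [179.9, -0.1, 88.2]
ft_force: [-0.3, -0.1, -0.3]
finger_gap: -0.1
```

View pics/scene2.png

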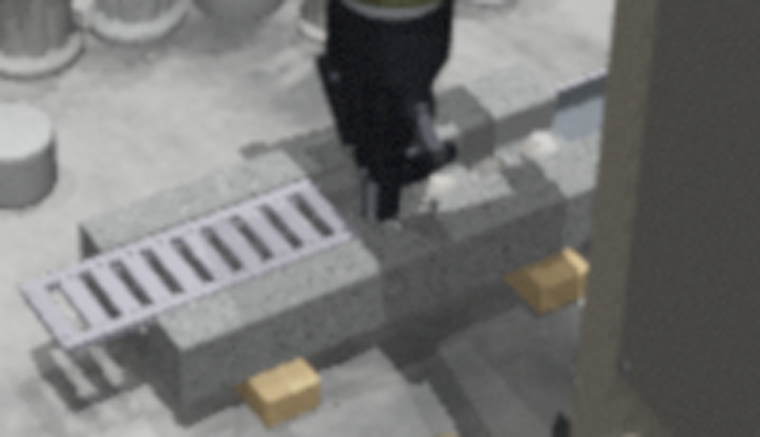

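View pics/top2.png

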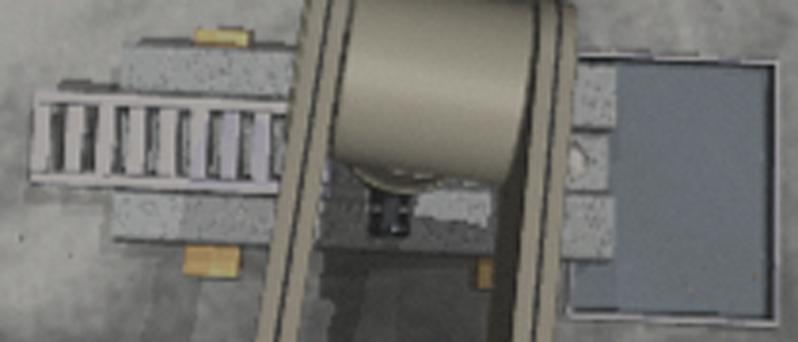

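The fingers are in the channel with no contact. Now the slow sweep toward the spout.

```bash
python3 -m jog '[[-0.002,0,0.001,0,0],[-0.006,0,0.001,0,0],[-0.011,0,0.001,0,0],[-0.016,0,0.001,0,0],[-0.021,0,0.001,0,0],[-0.026,0,0.001,0,0],[-0.03,0,0.001,0,0],[-0.034,0,0.001,0,0],[-0.038,0,0.001,0,0],[-0.042,0,0.001,0,0],[-0.046,0,0.001,0,0],[-0.05,0,0.001,0,0],[-0.054,0,0.001,0,0],[-0.058,0,0.001,0,0],[-0.062,0,0.001,0,0],[-0.066,0,0.001,0,0],[-0.07,0,0.001,0,0],[-0.074,0,0.001,0,0],[-0.078,0,0.001,0,0],[-0.082,0,0.001,0,0]]'
python3 - <<'E'
from h import *
from bench import r
for n in("scene","top"):
    d=r.snapshot(n); c=d["pixels"][235:325,250:460,::-1] if n=="top" else d["pixels"][190:305,275:475,::-1]
    cv2.imwrite(f"pics/{n}3.png",cv2.resize(c,None,fx=3.8,fy=3.8,interpolation=cv2.INTER_CUBIC))
E
```

```text
time: 5.5
tool_pos: [509.2, -106.8, 46.1]
tcp_rot: [179.9, -0.1, 88.2]
ft_force: [-0.0, -0.3, 0.9]
finger_gap: -0.3
```

View pics/top3.png

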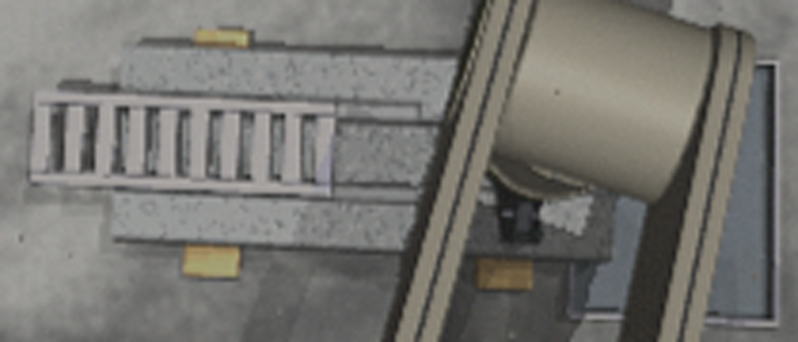

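View pics/scene3.png

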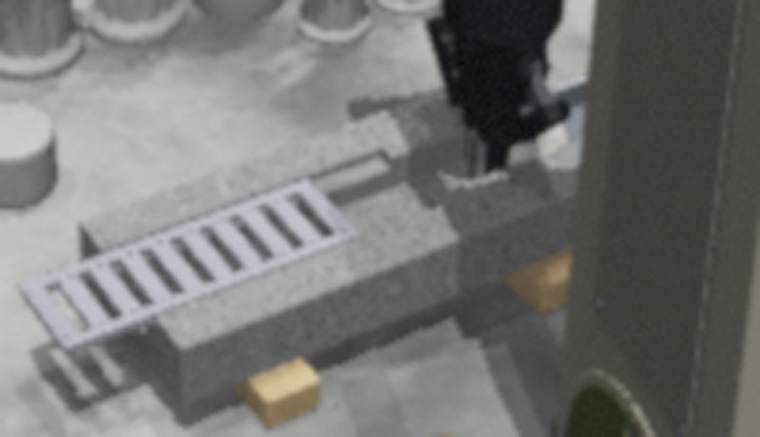

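The channel behind the fingers is clear, and a chip at about (555,140) is being pushed ahead of them. Contact force is low, so I continue. To stay on the centreline the tool y needs no shift.

```bash
python3 -m jog '[[-0.003,0,0,0,0],[-0.007,0,0,0,0],[-0.011,0,0,0,0],[-0.015,0,0,0,0],[-0.02,0,0,0,0],[-0.025,0,0,0,0],[-0.03,0,0,0,0],[-0.035,0,0,0,0],[-0.04,0,0,0,0],[-0.045,0,0,0,0],[-0.05,0,0,0,0],[-0.055,0,0,0,0],[-0.06,0,0,0,0],[-0.065,0,0,0,0],[-0.07,0,0,0,0],[-0.075,0,0,0,0],[-0.08,0,0,0,0],[-0.085,0,0,0,0],[-0.09,0,0,0,0],[-0.09,0,0,0,0]]'
python3 - <<'E'
from h import *
from bench import r
for n in("scene","top"):
    d=r.snapshot(n); c=d["pixels"][235:325,250:460,::-1] if n=="top" else d["pixels"][170:285,275:475,::-1]
    cv2.imwrite(f"pics/{n}4.png",cv2.resize(c,None,fx=3.8,fy=3.8,interpolation=cv2.INTER_CUBIC))
E
```

```text
time: 7.6
tool_pos: [506.3, -197.7, 46.1]
tcp_rot: [179.9, -0.0, 88.1]
ft_force: [-0.0, 0.6, 0.2]
finger_gap: -0.3
```

View pics/top4.png

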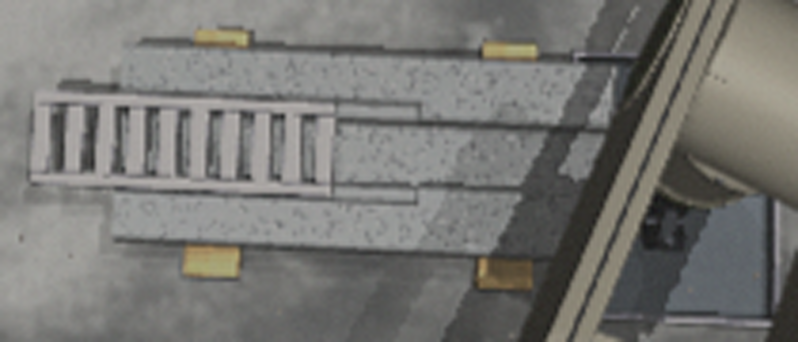

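View pics/scene4.png

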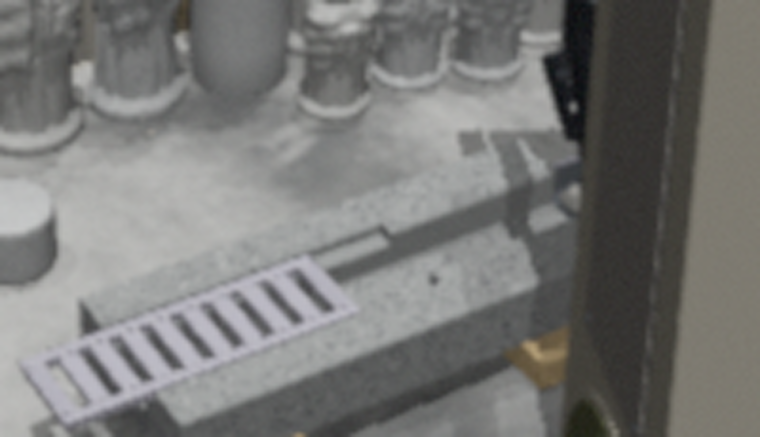

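Channel looks empty. I'll raise and travel over to beyond the grating's rear end, then check the tray from above.

```bash
python3 -m jog '[[0,0,-0.01,0,0],[0,0,-0.035,0,0],[0,0,-0.07,0,0],[-0,0,-0.1,0,0],[0.02,0,-0.11,0,0],[0.05,0,-0.11,0,0],[0.085,0,-0.11,0,0],[0.12,0,-0.11,0,0],[0.155,0,-0.11,0,0],[0.19,0,-0.11,0,0],[0.225,0,-0.11,0,0],[0.26,0,-0.11,0,0],[0.295,0,-0.11,0,0],[0.33,-0.001,-0.11,0,0],[0.365,-0.002,-0.11,0,0],[0.4,-0.002,-0.11,0,0],[0.43,-0.002,-0.11,0,0],[0.447,-0.002,-0.11,0,0],[0.452,-0.002,-0.11,0,0],[0.452,-0.002,-0.11,0,0]]'
python3 - <<'E'
from h import *
from bench import r
for n in("scene","top"):
    d=r.snapshot(n); np.savez(f"pics/{n}5.npz",**d); c=d["pixels"][235:325,250:460,::-1] if n=="top" else d["pixels"][170:285,255:455,::-1]
    cv2.imwrite(f"pics/{n}5.png",cv2.resize(c,None,fx=3.8,fy=3.8,interpolation=cv2.INTER_CUBIC))
E
```

```text
time: 9.7
tool_pos: [518.9, 254.6, 156.6]
tcp_rot: [179.9, -0.0, 88.2]
ft_force: [0.6, -0.4, -0.4]
finger_gap: 0.2
```

View pics/top5.png

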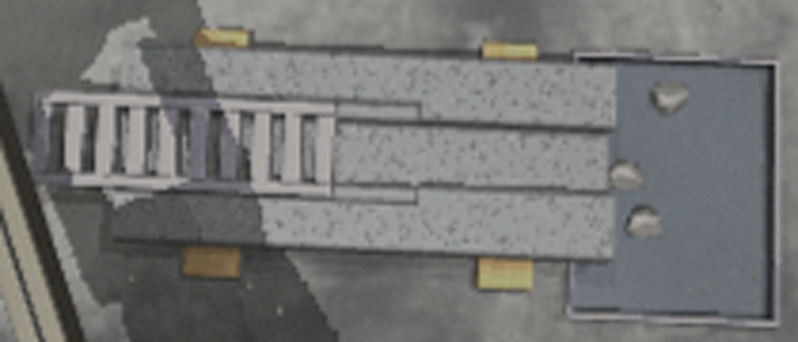

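View pics/scene5.png

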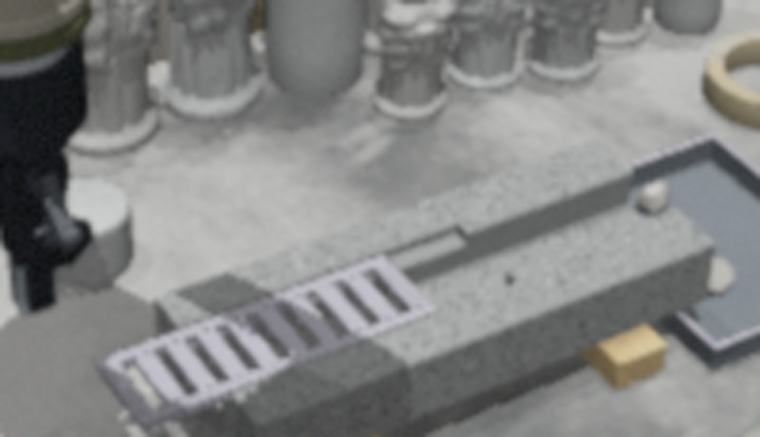

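All three chips lie in the tray, at (670,97), (625,175) and (645,222) in the top crop. The channel is empty and the grating hasn't moved. Now I descend behind the grating's rear end and approach it.

```bash
python3 -m jog '[[0,0,0.01,0,0],[0,0,0.03,0,0],[0,0,0.055,0,0],[0,0,0.075,0,0],[0,0,0.087,0,0],[0,0,0.093,0,0],[0,0,0.095,0,0],[0,0,0.095,0,0],[-0.003,0,0.095,0,0],[-0.008,0,0.095,0,0],[-0.013,0,0.095,0,0],[-0.018,0,0.095,0,0],[-0.022,0,0.095,0,0],[-0.025,0,0.095,0,0],[-0.027,0,0.095,0,0],[-0.027,0,0.095,0,0]]'
python3 - <<'E'
from h import *
from bench import r
for n in("scene","top"):
    d=r.snapshot(n); np.savez(f"pics/{n}6.npz",**d); c=d["pixels"][235:325,230:440,::-1] if n=="top" else d["pixels"][200:315,235:435,::-1]
    cv2.imwrite(f"pics/{n}6.png",cv2.resize(c,None,fx=3.8,fy=3.8,interpolation=cv2.INTER_CUBIC))
E
```

```text
time: 11.4
tool_pos: [518.2, 226.3, 61.5]
tcp_rot: [179.9, -0.0, 88.1]
ft_force: [0.1, -0.3, -0.2]
finger_gap: 0.1
```

View pics/top6.png

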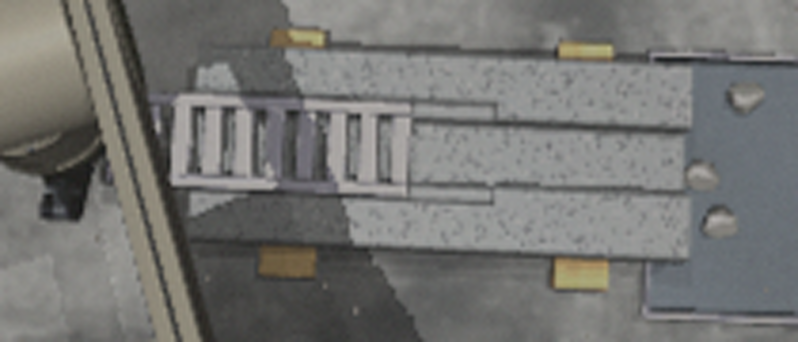

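View pics/scene6.png

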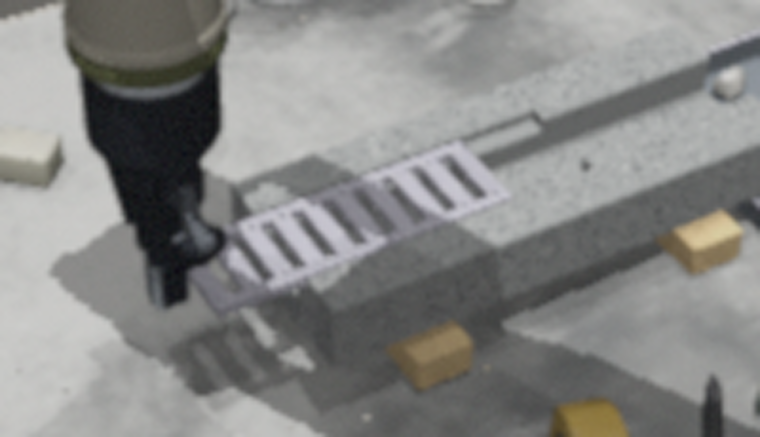

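The fingertips stand just behind the grating's end at (165,290), not touching. Now I push gently most of the way.

```bash
python3 -m jog '[[-0.002,0,0,0,0],[-0.004,0,0,0,0],[-0.006,0,0,0,0],[-0.008,0,0,0,0],[-0.01,0,0,0,0],[-0.012,0,0,0,0],[-0.014,0,0,0,0],[-0.016,0,0,0,0],[-0.018,0,0,0,0],[-0.02,0,0,0,0]]'
```

```text
time: 12.5
tool_pos: [517.5, 206.5, 61.4]
tcp_rot: [179.9, -0.0, 88.1]
ft_force: [0.5, 2.8, 0.0]
finger_gap: -0.3
```

```bash
python3 -m jog '[[-0.002,0,0,0,0],[-0.004,0,0,0,0],[-0.006,0,0,0,0],[-0.008,0,0,0,0],[-0.01,0,0,0,0],[-0.012,0,0,0,0],[-0.014,0,0,0,0],[-0.016,0,0,0,0],[-0.018,0,0,0,0],[-0.02,0,0,0,0],[-0.022,0,0,0,0],[-0.024,0,0,0,0],[-0.026,0,0,0,0],[-0.028,0,0,0,0],[-0.03,0,0,0,0],[-0.032,0,0,0,0],[-0.032,0,0,0,0]]'
python3 - <<'E'
from h import *
from bench import r
for n in("scene","top"):
    d=r.snapshot(n); np.savez(f"pics/{n}7.npz",**d); c=d["pixels"][235:325,250:460,::-1] if n=="top" else d["pixels"][190:305,255:455,::-1]
    cv2.imwrite(f"pics/{n}7.png",cv2.resize(c,None,fx=3.8,fy=3.8,interpolation=cv2.INTER_CUBIC))
E
```

```text
time: 14.2
tool_pos: [516.5, 174.1, 61.4]
tcp_rot: [179.9, -0.0, 88.1]
ft_force: [0.4, 0.8, 0.2]
finger_gap: 0.3
```

View pics/top7.png

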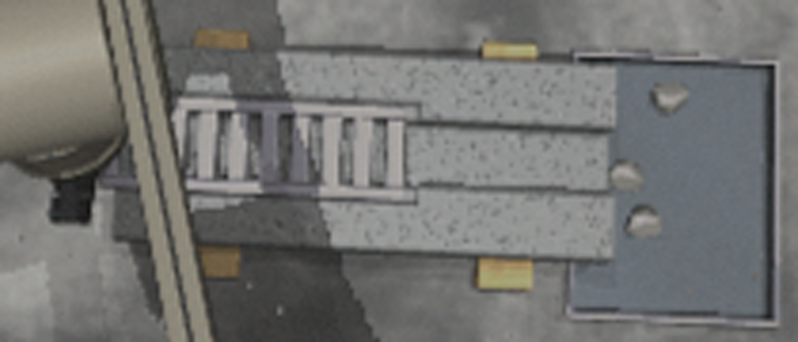

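View pics/scene7.png

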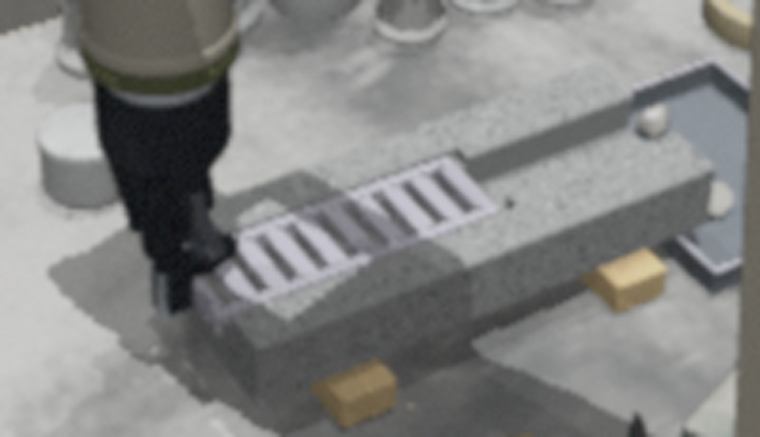

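The front edge is at column 406 and the shoulder at 419, about 9 mm to go. I'll creep, watching the force.

```bash
python3 -m jog '[[-0.001,0,0,0,0],[-0.002,0,0,0,0],[-0.003,0,0,0,0],[-0.004,0,0,0,0],[-0.005,0,0,0,0],[-0.006,0,0,0,0],[-0.0065,0,0,0,0],[-0.007,0,0,0,0]]'
```

```text
time: 15.1
tool_pos: [516.3, 167.1, 61.4]
tcp_rot: [179.9, 0.0, 88.1]
ft_force: [0.6, 3.8, -1.2]
finger_gap: 0.1
```

```bash
python3 -m jog '[[-0.0005,0,0,0,0],[-0.001,0,0,0,0]]'
```

```text
time: 15.3
tool_pos: [516.2, 166.1, 61.4]
tcp_rot: [179.9, 0.0, 88.1]
ft_force: [-0.3, 2.5, -0.4]
finger_gap: -0.0
```

```bash
python3 -m jog '[[-0.0005,0,0,0,0]]'
```

```text
time: 15.4
tool_pos: [516.2, 165.5, 61.4]
tcp_rot: [179.9, 0.0, 88.1]
ft_force: [0.7, 2.7, -1.2]
finger_gap: -0.0
```

```bash
python3 -m jog '[[-0.0005,0,0,0,0]]'; python3 -m jog '[[-0.0005,0,0,0,0]]'
```

```text
time: 15.5
tool_pos: [516.2, 165.0, 61.4]
tcp_rot: [179.9, 0.0, 88.1]
ft_force: [0.9, 2.8, -0.5]
finger_gap: 0.2
time: 15.6
tool_pos: [516.1, 164.7, 61.4]
tcp_rot: [179.9, -0.0, 88.1]
ft_force: [0.0, 4.7, -1.1]
finger_gap: 0.2
```

```bash
python3 -m jog '[[-0.0005,0,0,0,0]]'; python3 - <<'E'
from h import *
from bench import r
for n in("top",):
    d=r.snapshot(n); c=d["pixels"][250:300,310:390,::-1]
    cv2.imwrite(f"pics/{n}8.png",cv2.resize(c,None,fx=8,fy=8,interpolation=cv2.INTER_CUBIC))
E
```

```text
time: 15.7
tool_pos: [516.1, 164.6, 61.5]
tcp_rot: [179.9, -0.1, 88.1]
ft_force: [0.0, 6.0, -2.0]
finger_gap: 0.1
```

View pics/top8.png

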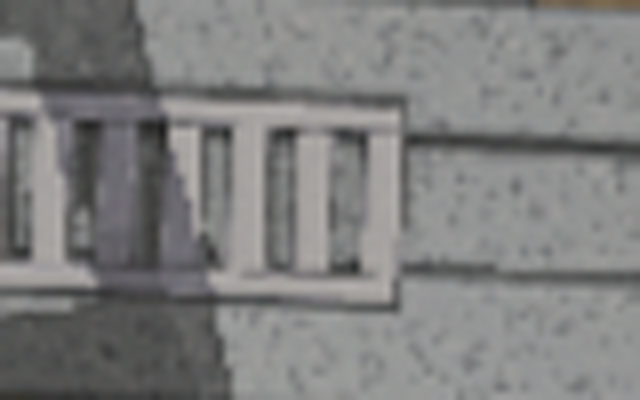

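The front edge is now against the shoulder, at (400,200) in the crop, and the advance is stalling while the force rises. I'll firm it up slightly.

```bash
python3 -m jog '[[-0.001,0,0,0,0],[-0.001,0,0,0,0]]'; python3 -m jog '[[-0.001,0,0,0,0],[-0.001,0,0,0,0]]'
```

```text
time: 15.95
tool_pos: [516.0, 164.6, 61.5]
tcp_rot: [179.9, -0.2, 88.1]
ft_force: [0.6, 8.4, -1.8]
finger_gap: -0.1
time: 16.15
tool_pos: [515.9, 164.6, 61.5]
tcp_rot: [179.9, -0.3, 88.1]
ft_force: [0.3, 7.8, -2.0]
finger_gap: 0.1
```

The grating is firmly stopped at about 8 N with no further advance. I'll back off level, then rise and check.

```bash
python3 -m jog '[[0.002,0,0,0,0],[0.005,0,0,0,0],[0.01,0,0,0,0],[0.02,0,0,0,0],[0.03,0,0,0,0],[0.04,0,0,0,0],[0.05,0,-0.01,0,0],[0.055,0,-0.03,0,0],[0.055,0,-0.06,0,0],[0.06,0,-0.1,0,0],[0.09,-0.03,-0.13,0,0],[0.13,-0.07,-0.15,0,0],[0.16,-0.1,-0.17,0,0],[0.18,-0.12,-0.18,0,0],[0.18,-0.12,-0.18,0,0],[0.18,-0.12,-0.18,0,0]]'
python3 - <<'E'
from h import *
from bench import r
for n in("scene","top"):
    d=r.snapshot(n); np.savez(f"pics/{n}9.npz",**d); c=d["pixels"][235:325,250:460,::-1] if n=="top" else d["pixels"][190:305,255:455,::-1]
    cv2.imwrite(f"pics/{n}9.png",cv2.resize(c,None,fx=3.8,fy=3.8,interpolation=cv2.INTER_CUBIC))
    cv2.imwrite(f"pics/{n}9f.png",d["pixels"][:,:,::-1])
E
```

```text
time: 17.75
tool_pos: [401.5, 348.7, 243.3]
tcp_rot: [179.8, -0.3, 88.2]
ft_force: [0.7, -0.1, -0.3]
finger_gap: -0.3
```

View pics/top9.png

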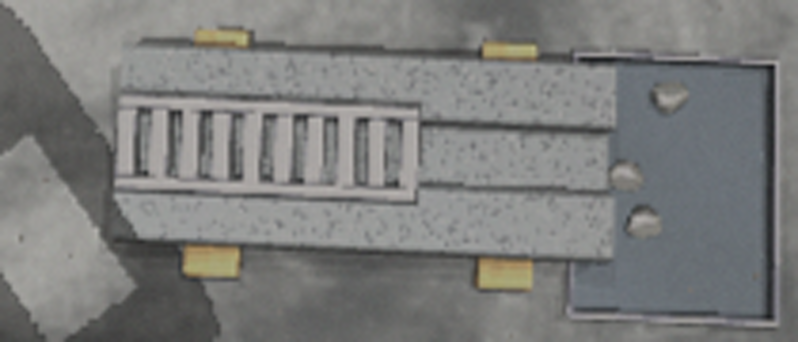

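View pics/scene9.png

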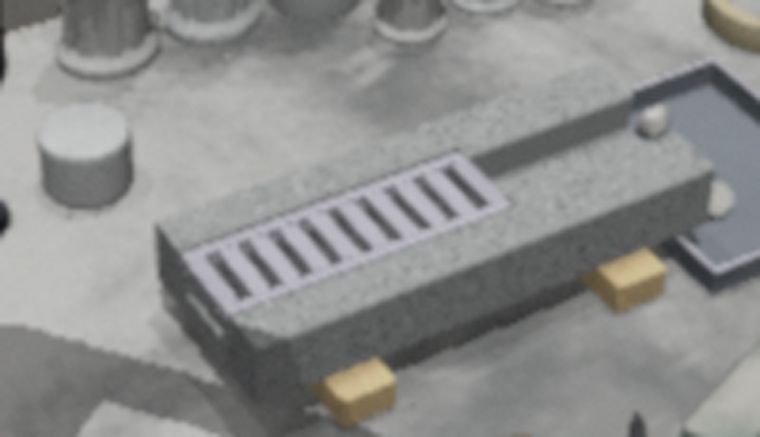

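View pics/top9f.png

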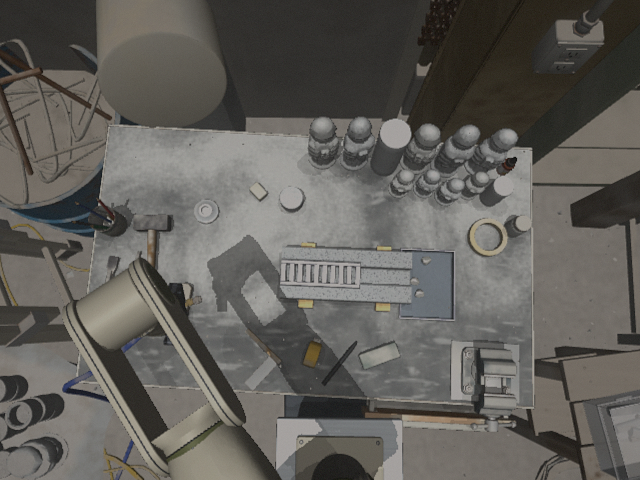

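The grating is flush with the stone's rear end and meets the shoulder at crop column 419. All three chips are in the tray, the other things haven't moved, and the arm is clear. Handing in.

```bash
python3 -c "
from bench import r
print(r.hand_in())"
```

```text
the job is handed in; nothing more can be done
None
```

The job is done and handed in at about 18 s of the 58 s allowed.

- **Chips:** I swept the channel from the grating toward the spout with the shut fingertips about 2 mm above the floor. Force readings at the end of each stroke stayed under 1 N. The last pictures show all three chips in the tray and the channel empty.
- **Grating:** I then pushed the grating level by its rear end face at about 3 N. It stopped against the shoulder, with no further advance at about 8 N. The last pictures show its front edge at the shoulder and its rear end flush with the stone.
- **Surroundings:** The loose things look unmoved, except that the raised arm partly covered the hammer in the last top view, and the arm was clear of everything. No check failed or disagreed. Flushness was judged only from the pictures, good to about 1–2 mm, and from the firm stop.

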